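Rack the last chocolate mould and clip on the batch tag

TASK

Move the chocolate mould from the single-slot stand into the free slot of the three-slot cooling rack, standing upright on its long edge right down on the slot floor, without upsetting the two moulds already there. Then pick up the snap hook with the batch tag, press its sprung gate against the upright bar of the eye on the rack's corner post until the bar is inside the hook and the gate has snapped shut behind it, and let the tag hang there.

Things in the scene. Friction and masses are not known exactly. Their poses are not given: they have to be found in the camera images.
- mould_mid (a point): Centre of the mould to be moved: dark brown slab 150 x 22 x 105 mm, cream-filled cavities on one face, about 0.4 kg, standing on its long edge in a stand of its own. Own x = its 150 mm length (level), y = its 22 mm thickness, z = up; its upper edge is 52.5 mm above this point. Pinch it from above across the thickness.
- stand: The fixed single-slot stand that holds the mould at the start: 165 x 75 mm aluminium base, slot floor 8 mm above the table, two wire fences like the rack's reaching 65 mm above that. Origin: centre of its underside; x along the slot.
- free_slot_floor (a point): Centre of the floor (10 mm above the table) of the rack's one free slot, lined with a paper strip; which of the three slots is free varies. x = along the slot, y = across, z = up. It runs between two wire fences 30 mm apart (clear), reaching 65 mm above the floor, their tops flared to 42 mm clear. A mould stands in it with its length along x.
- rack: The fixed aluminium cooling rack. Origin: underside, below the middle slot's centre; x along the three parallel slots, which lie at y = -62, 0 and 62 mm. Tray 200 mm along x, 21 mm tall rims at its ends, 188 mm apart. A corner post 40 x 12 mm, 255 mm tall, stands at x = 75, y = -112 mm and bears the eye on its -y side.
- full_a_mid (a point): Centre of one of the two moulds (same size as the one to be moved) already standing in the rack; leave it in its slot.
- full_b_mid (a point): Centre of the other mould already standing in the rack; leave it in its slot.
- eye_bar (a point): Middle (197 mm above the table) of the upright 10 mm thick bar of the steel eye, a staple on the corner post. Axes as the rack's: y points from the bar to the post's plate, whose face is 39 mm from the bar's axis. Two level 10 mm arms, axes 32.5 mm above and below, join bar to post, corners rounded: 50 mm of height is clear between them. Space on the -y side is free.
- hook_tag (a point): Centre of the white block-shaped tag fixed rigidly to the snap hook's end: 46 (x) x 26 (y) x 16 mm (z, thickness). Grip it here across the 26 mm width. The hook lies flat, about 0.18 kg in all. x = from the tag to the hook's far end (133 mm away), y = to the side with the gate, z = up as it lies.
- hook_ring (a point): Centre of the snap hook's opening, 77 mm from the tag's centre along x; axes as the tag's. Oblong ring of 12 mm steel bar, opening 88 (x) x 48 mm (y), outside 112 x 72 mm, its axis 8 mm above the table as it lies. Its +y side is the gate, hinged at x = -36 mm, tip at x = 22 mm; the fixed nose starts at x = 30 mm.
- gate (a joint): Angle of the gate, a darker 9 mm rod with its axis at y = +30 mm from the opening's centre: 0 shut, grows as it swings inward (-y), stop 0.95 rad; its spring (1 to 2 N) shuts it. A 10 mm bar pressed in at x = 8 to 25 mm (best 17) passes the tip, and the gate shuts behind it, once the bar is at y = -7 to -16 mm; the spine stops it at y = -19 mm.

How it is judged:
On the way, in this order (a step that is already met when the one before it is completed fails the run):
1. the mould stands upright on the floor of the free slot, let go (z of mould_mid in the frame of free_slot_floor between 0.046 and 0.058 m and horizontal distance between mould_mid and free_slot_floor below 0.03 m and angle between mould_mid's own z axis and vertical below 0.25 rad and angle between the x axis of mould_mid and the x axis of free_slot_floor, either way round below 0.2 rad and contact force between the fingers and mould below 0.05 N), for 0.2 s.
2. the gate is pressed inward by the bar of the eye (value of joint gate above 0.3 rad and contact force between gate and rack above 0.2 N and distance between hook_ring and eye_bar below 0.06 m), for 0.02 s.
3. the bar is inside the hook and the gate is shut behind it (value of joint gate below 0.1 rad and x of eye_bar in the frame of hook_ring between -0.046 and 0.046 m and y of eye_bar in the frame of hook_ring between -0.025 and 0.025 m and z of eye_bar in the frame of hook_ring between -0.03 and 0.03 m), for 0.1 s.
At the end, for the whole second after the job is handed in: Mould on the free slot's floor (6 mm), centred within 30 mm, along it, upright within 14 degrees. Hook hanging on the eye (it may still swing), gate shut (under 0.1 rad), ring centre within 75 mm sideways of the bar, 90 mm below to 20 mm above its middle (z of mould_mid in the frame of free_slot_floor between 0.046 and 0.058 m and horizontal distance between mould_mid and free_slot_floor below 0.03 m and angle between mould_mid's own z axis and vertical below 0.25 rad and angle between the x axis of mould_mid and the x axis of free_slot_floor, either way round below 0.2 rad and value of joint gate below 0.1 rad and horizontal distance between hook_ring and eye_bar below 0.075 m and z of hook_ring in the frame of eye_bar between -0.09 and 0.02 m); the robot touches nothing.
It fails at once if a mould already in the rack is lifted, shifted or tipped (distance of any of full_a_mid, full_b_mid from where it was at the start of the episode above 0.025 m or angle between any of full_a_mid, full_b_mid's own z axis and vertical above 0.35 rad).
It also fails if it takes over 61 s, if anything falls off the work surface, if the arm or the gripper's body presses on something with over 40 N, if the wrist force passes 120 N, or if a joint passes its speed limit or range.

ROBOT

A 6-joint arm with a two-finger parallel gripper is mounted at the origin on the work surface. World frame = base frame: x ahead of the robot, y to its left, z up, the work surface at z = 0. Lengths are in m, angles in rad, forces in N, time in s.
With the tool pointing down it reaches from about 0.375 to 0.975 m from the base axis. Payload 3.8 kg.
Tool frame: the origin (TCP) lies midway between the tips of the shut fingers; the grasp point (between the pads) lies 19 mm behind it; z points along the fingers, y is the line along which they close (so a half turn about z gives the same grasp; the last joint's range is limited). The gripper opens to 85 mm and grips with 20 to 120 N. Pads are 22 mm wide; open, the fingers measure 114 mm over their backs; the gripper's body (76 mm by 85 mm) begins 54 mm behind the grasp point. The pads swing forward as they close: fully open they stand 13 mm farther back than shut.
Start: joints at [-1.339, 0.264, 1.604, -0, 1.274, -0.037], TCP at [0.179, -0.651, 0.231] pointing down, gripper open.
Joint ranges: [-2.63, 2.63], [-0.94, 2.18], [0.31, 2.57], [-1.31, 4.45], [0, 2.66], [-2.55, 2.55]. Speed limits (rad/s): [2.57, 2.57, 3.14, 3.14, 3.14, 3.14].

INTERFACE

Orientations are given as a 3x3 rotation matrix whose columns are the frame's x, y, z axes.
In Python, from station import arm gives the robot as it stands.
- The arm moves only by the tool drive_tool, never from a script. Its argument "moves" is a list of rows, each an object of numbers: "gripper": the opening, from 0 (shut) to 1 (fully open); "dx", "dy", "dz": the shift along the tool's x, y, z in m; "rx", "ry", "rz": the turn, a rotation vector about the tool's x, y, z in rad. A call has 1 to 10 rows; each row is the pose to reach, as a shift and turn from the pose commanded when the call began, along the tool's axes at that moment; what a row does not reach only later rows make up. A row lasts 1/10 s, in which the tool goes at most 50 mm and 8.59 degrees, less where a joint would pass 70% of its speed; a pose out of reach is approached as far as the arm can. A call with a gripper value outside its range is refused whole. The fingers move at their own pace and stop on an object; "force" is the grip in N (left out, the last holds). Time passes only in rows, so rows that repeat a pose let the fingers close. It gives the time, the measured TCP pose, the force, the opening and the grip force at its end, in the units of the state.
- arm.get_state(): the state, without advancing time (a new reading comes with each control period).
- arm.read_camera(name): name is "scene" or "top"; returns a dict with "frame" (400x640x3 uint8, red, green, blue), "fovy" (degrees; the focal length in pixels is half the picture's height over the tangent of half this angle, whatever the lens; pixels are square), "cx", "cy" (the principal point, pixels), "k1" (the pictures are not rectified: a ray, as slopes to the right and down, at radius r is drawn at 1 + k1 r^2 times it, then the intrinsics apply), "pose" (4x4, takes a point from camera to world coordinates). Camera axes: x right, y down, z forward; pixel columns grow to the right and rows downward; lengths in m; the calibration is good to about 2 mm. A picture is of the moment at which its call begins. There is no depth.
- arm.sign_off(): hands the job in; it is judged then, once.
The state is a dict: "time": time; "q": joint angles; "dq": joint speeds; "joint_torque": joint torques, N m; "ee_pos": TCP position; "eef_rot": TCP orientation; "ft_force": force on the tool from outside, world axes, zero at the start; "torque": the same for the moment, N m; "opening": opening from 0.0 (shut) to 1.0 (fully open); "finger_force": force on a finger pad.
Only numpy, scipy, OpenCV 4.12 (cv2) and the standard library are available. Lean on these libraries where they do the work, as an engineer would, in place of code of your own. Each camera call takes 0.05 s, during which the arm holds its last target. There are 200 camera calls.

## Working session

There is one attempt and no reset: what is moved stays moved. The work goes in short steps, Python scripts to look and compute and a tool call to move; the robot and the scene stay as the last step left them, time stands still between calls to the robot, and variables do not carry over. Pictures are saved under pics/ and viewed, at most 10 in all, crops included, and the job is handed in when it is done.

Besides the shell and the picture viewer there is one more tool, called after "Call:" as name(argument=value, ...) on one line, values as JSON. drive_tool: Moves the arm, as the interface text tells. Its arguments: {"type":"object","properties":{"moves":{"type":"array","items":{"type":"object","properties":{"gripper":{"type":"number"},"dx":{"type":"number"},"dy":{"type":"number"},"dz":{"type":"number"},"rx":{"type":"number"},"ry":{"type":"number"},"rz":{"type":"number"}}}},"force":{"type":"number"}},"required":["moves"]}

```bash
mkdir -p pics; cat > h.py <<'E'
import numpy as np, cv2
from station import arm
def cam(n):
    c=arm.read_camera(n); return c
def K(c):
    f=200/np.tan(np.radians(c['fovy'])/2); return np.array([[f,0,c['cx']],[0,f,c['cy']],[0,0,1.]])
def D(c): return np.array([c['k1'],0,0,0,0.])
def ray(c,px):
    p=cv2.undistortPoints(np.array(px,float).reshape(-1,1,2),K(c),D(c)).reshape(-1,2)
    d=np.c_[p,np.ones(len(p))]@c['pose'][:3,:3].T
    return c['pose'][:3,3],d
def plane(c,px,z):
    o,d=ray(c,px); return o+d*((z-o[2])/d[:,2])[:,None]
def proj(c,P):
    T=np.linalg.inv(c['pose']); r,_=cv2.Rodrigues(T[:3,:3])
    return cv2.projectPoints(np.array(P,float).reshape(-1,1,3),r,T[:3,3],K(c),D(c))[0].reshape(-1,2)
def save(c,n): cv2.imwrite('pics/'+n,c['frame'][:,:,::-1])
E
python3 - <<'E'
from h import *
for n in('scene','top'):
    c=cam(n); save(c,n+'0.png'); print(n,c['frame'].shape,c['fovy'],c['cx'],c['cy'],c['k1']); print(c['pose'].round(3))
print(arm.get_state()['eef_rot'])
E
```

```text
scene (400, 640, 3) 45.96985056325798 327.2241253686665 197.6515136998547 0.00024848301726924704
[[ 7.560e-01  3.620e-01 -5.460e-01  1.189e+00]
 [ 6.550e-01 -4.160e-01  6.310e-01 -6.730e-01]
 [ 1.000e-03 -8.340e-01 -5.510e-01  7.550e-01]
 [ 0.000e+00  0.000e+00  0.000e+00  1.000e+00]]
top (400, 640, 3) 46.290566977177164 317.3264649462625 205.9350094151106 -0.06850481839554401
[[-6.000e-03 -9.950e-01  1.000e-01  4.530e-01]
 [-1.000e+00  6.000e-03  1.000e-03  8.000e-03]
 [-1.000e-03 -1.000e-01 -9.950e-01  1.508e+00]
 [ 0.000e+00  0.000e+00  0.000e+00  1.000e+00]]
[[ 9.64085622e-01  2.65591177e-01 -4.89455187e-04]
 [ 2.65591622e-01 -9.64083552e-01  1.99857508e-03]
 [ 5.89282118e-05 -2.05679269e-03 -9.99997883e-01]]
```

View pics/scene0.png

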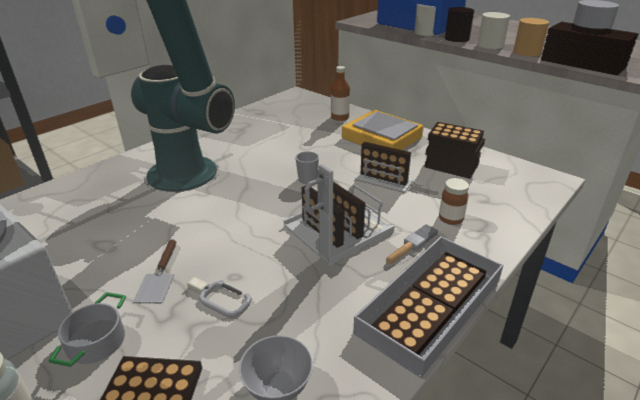

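View pics/top0.png

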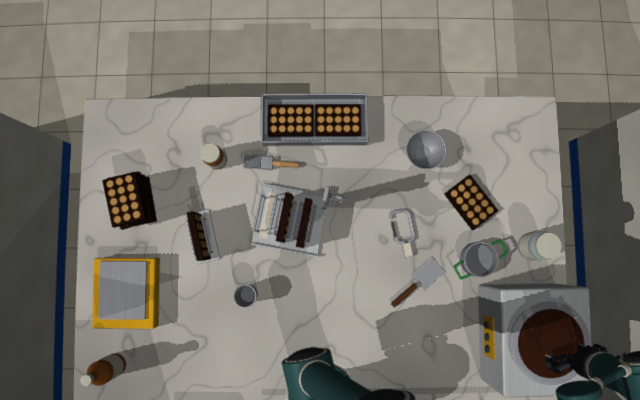

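Scene: the rack is centred near scene (335,215), with its post at (325,205). The stand with the mould is near (385,165) and the hook near (225,295). Top: rack (290,220), free slot on the left (about 268,215), stand (200,235), hook (402,230), post (333,197). I'll zoom in for detail.

```bash
python3 - <<'E'
import cv2
t=cv2.imread('pics/top0.png')[170:270,180:430]; a=cv2.resize(t,(800,320),interpolation=cv2.INTER_CUBIC)
s=cv2.imread('pics/scene0.png')[130:330,180:440]; b=cv2.resize(s,(780,600),interpolation=cv2.INTER_CUBIC)
cv2.imwrite('pics/a.png',a); cv2.imwrite('pics/b.png',b)
E
```

```text
(no output)
```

View pics/a.png

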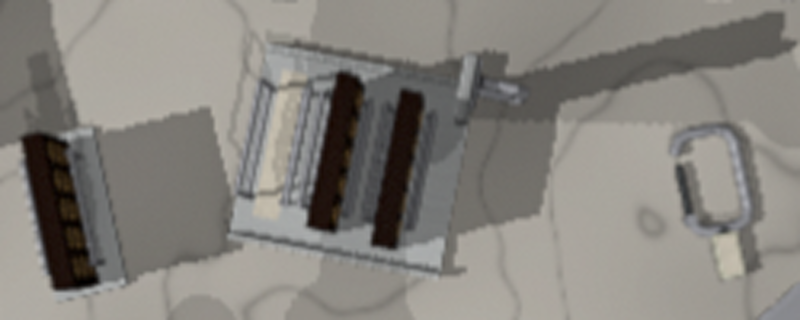

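View pics/b.png

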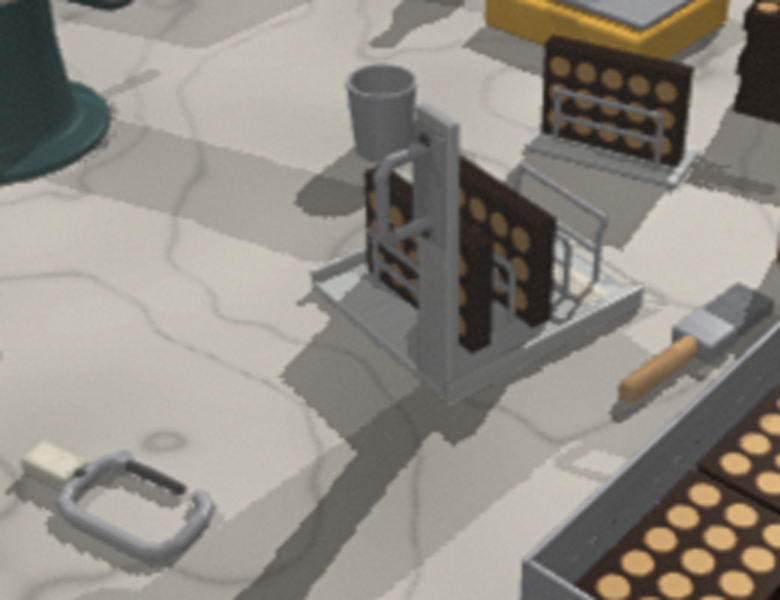

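Crop a shows the stand mould's top strip at (22–48,133) to (52–78,288), and the free slot with its paper strip at (295,70)–(268,215), which is rack y=+62. The post is at (470,75) with the eye to its right at (520,95), and the hook has its gate on the left and tag at (730,255). Crop b shows the eye bar at (383,160–240). Next I'll measure the stand mould and zoom in on the rack.

```bash
python3 - <<'E'
from h import *
c=cam('top'); f=c['frame']
cv2.imwrite('pics/c.png',cv2.resize(f[180:255,248:348,::-1],(800,600),interpolation=cv2.INTER_CUBIC))
g=f.max(2).astype(float)
def edge(u0,u1,v0,v1,th=70):
    L=[]
    for v in range(v0,v1):
        r=cv2.resize(g[v:v+1,u0:u1],None,fx=10,fy=1,interpolation=cv2.INTER_LINEAR)[0]
        i=np.where(r<th)[0]
        if len(i): L.append((v,u0-.45+i[0]/10,u0-.45+i[-1]/10))
    return np.array(L)
L=edge(180,222,204,268); print(L[:4],L[-5:])
m=L[6:-6]; 
# u vs v line on left edge
k=np.polyfit(m[:,0],m[:,1],1); print('resid',np.std(np.polyval(k,m[:,0])-m[:,1]))
P=plane(c,np.c_[np.polyval(k,L[[0,-1],0]),L[[0,-1],0]],.113); print('left edge ends',P, np.linalg.norm(P[1]-P[0]))
d=P[0]-P[1]; d/=np.linalg.norm(d); yaw=np.arctan2(d[1],d[0]); n=np.array([-d[1],d[0]])
print('yaw',yaw,'mid',P.mean(0)[:2]-.011*n)
s=cv2.inRange(f[200:265,185:215].max(2),0,70); print('blob',cv2.minAreaRect(cv2.findNonZero(s)))
E
```

```text
[[211.   189.75 194.15]
 [212.   186.95 196.65]
 [213.   186.25 198.15]
 [214.   186.65 200.35]] [[256.   195.75 210.25]
 [257.   195.95 210.45]
 [258.   196.25 210.25]
 [259.   196.35 207.95]
 [260.   197.85 200.25]]
resid 0.13470325075028605
left edge ends [[0.58023573 0.40492002 0.113     ]
 [0.43341577 0.37132308 0.113     ]] 0.15061492039438032
yaw 0.22495770648032537 mid [0.50927947 0.37739871]
blob ((14.057994842529297, 34.987701416015625), (50.69031524658203, 16.718910217285156), 78.02386474609375)
```

View pics/c.png

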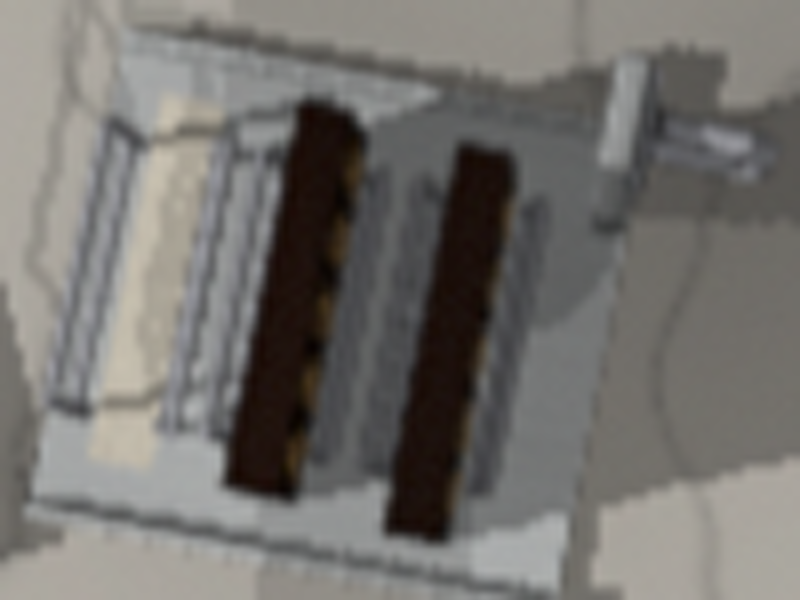

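Crop c shows the paper strip corners at (168,95), (222,103), (90,460) and (152,468). The post top spans (615,55)–(640,170), the eye bar is at about (755,155), and the full moulds' left edges run (298,105)–(228,485) and (460,145)–(388,530).

```bash
cat >> h.py <<'E'
def toolshift(p,R=None):
    s=arm.get_state(); R=s['eef_rot'] if R is None else R
    return R.T@(np.array(p)-s['ee_pos'])
E
python3 - <<'E'
from h import *
c=cam('top')
z=lambda L:np.array([[248+(x+.5)/8-.5,180+(y+.5)/8-.5] for x,y in L])
P=plane(c,z([(168,95),(222,103),(90,460),(152,468)]),.0105); print('paper',P,P.mean(0))
yw=lambda a,b:np.arctan2((a-b)[1],(a-b)[0])
print('yaw',yw(P[0],P[2]),yw(P[1],P[3]))
Q=plane(c,z([(615,55),(655,62),(598,165),(638,172)]),.255); print('post',Q.mean(0))
for L in([(298,105),(228,485)],[(460,145),(388,530)]):
    E=plane(c,z(L),.115); print('mould edge',E,yw(*E),np.linalg.norm(E[0]-E[1]))
for a in (.18,.2,.21,.22):
    R=np.array([[np.cos(a),-np.sin(a)],[np.sin(a),np.cos(a)]])
    print(a,'origin from paper',P.mean(0)[:2]-R@[0,.062],'from post',Q.mean(0)[:2]-R@[.075,-.112])
s=arm.get_state(); print(s['q'],s['ee_pos'],s['ft_force'],s['time'])
E
```

```text
paper [[0.65148629 0.16580192 0.0105    ]
 [0.64808996 0.14395551 0.0105    ]
 [0.50445135 0.19643555 0.0105    ]
 [0.50113491 0.17156803 0.0105    ]] [0.57629063 0.16944025 0.0105    ]
yaw -0.2054041616747498 -0.18573215156105438
post [ 0.61191627 -0.01486661  0.255     ]
mould edge [[0.63356467 0.10589025 0.115     ]
 [0.49134533 0.13181372 0.115     ]] -0.1802986622358146 0.14456268325225935
mould edge [[0.61807502 0.04511417 0.115     ]
 [0.47435469 0.07233056 0.115     ]] -0.18715431276686637 0.14627462774445507
0.18 origin from paper [0.58739046 0.10844194] from post [0.51807668 0.08189666]
0.2 origin from paper [0.58860813 0.10867612] from post [0.51616031 0.08000064]
0.21 origin from paper [0.58921514 0.10880234] from post [0.51521645 0.07903836]
0.22 origin from paper [0.58982086 0.10893461] from post [0.51428225 0.07806668]
[-1.33891486e+00  2.64507189e-01  1.60484891e+00  7.69027453e-06
  1.27367540e+00 -3.68996431e-02] [ 0.17914892 -0.65032942  0.23041135] [ 0.06135197 -0.69346037 -0.17322758] 0.2
```

Call:
drive_tool(moves=[{"dx":0.394,"dy":-0.411,"dz":-0.06,"rz":0.044,"gripper":0.7},{"dx":0.394,"dy":-0.411,"dz":-0.06,"rz":0.044},{"dx":0.394,"dy":-0.411,"dz":-0.06,"rz":0.044},{"dx":0.394,"dy":-0.411,"dz":-0.06,"rz":0.044},{"dx":0.394,"dy":-0.411,"dz":-0.06,"rz":0.044},{"dx":0.394,"dy":-0.411,"dz":-0.06,"rz":0.044},{"dx":0.394,"dy":-0.411,"dz":-0.06,"rz":0.044},{"dx":0.394,"dy":-0.411,"dz":-0.06,"rz":0.044},{"dx":0.394,"dy":-0.411,"dz":-0.06,"rz":0.044},{"dx":0.394,"dy":-0.411,"dz":-0.06,"rz":0.044}])

```text
validation failed for argument at $.mo...
```

```bash
python3 - <<'E'
from h import *
s=arm.get_state(); R=s['eef_rot']; print(s['time'],s['ee_pos'],s['q'],np.arctan2(R[1,0],R[0,0])); print(toolshift([.509,.377,.20]))
E
```

```text
0.2 [ 0.17914892 -0.65032942  0.23041135] [-1.33891486e+00  2.64507189e-01  1.60484891e+00  7.69027453e-06
  1.27367540e+00 -3.68996431e-02] 0.2687788076860761
[ 0.59081797 -0.90280601  0.03174495]
```

Call:
drive_tool(moves=[{"gripper":0.7,"dx":0.036,"dy":-0.034,"dz":-0.006,"rx":0,"ry":0,"rz":0.044}])

```text
time: 0.3
ee_pos: [0.2025, -0.6108, 0.2351]
eef_rot: [[0.976, 0.218, -0.002], [0.218, -0.976, 0.0], [-0.002, -0.001, -1.0]]
ft_force: [1.4, 0.6, -0.0]
opening: 0.858
finger_force: 0.0
```

Call:
drive_tool(moves=[{"gripper":0.7,"dx":0.344,"dy":-0.394,"dz":-0.055,"rx":0,"ry":0,"rz":0},{"gripper":0.7,"dx":0.344,"dy":-0.394,"dz":-0.055,"rx":0,"ry":0,"rz":0},{"gripper":0.7,"dx":0.344,"dy":-0.394,"dz":-0.055,"rx":0,"ry":0,"rz":0},{"gripper":0.7,"dx":0.344,"dy":-0.394,"dz":-0.055,"rx":0,"ry":0,"rz":0},{"gripper":0.7,"dx":0.344,"dy":-0.394,"dz":-0.055,"rx":0,"ry":0,"rz":0},{"gripper":0.7,"dx":0.344,"dy":-0.394,"dz":-0.055,"rx":0,"ry":0,"rz":0},{"gripper":0.7,"dx":0.344,"dy":-0.394,"dz":-0.055,"rx":0,"ry":0,"rz":0},{"gripper":0.7,"dx":0.344,"dy":-0.394,"dz":-0.055,"rx":0,"ry":0,"rz":0},{"gripper":0.7,"dx":0.344,"dy":-0.394,"dz":-0.055,"rx":0,"ry":0,"rz":0},{"gripper":0.7,"dx":0.344,"dy":-0.394,"dz":-0.055,"rx":0,"ry":0,"rz":0}])

```text
time: 1.3
ee_pos: [0.4407, -0.1684, 0.2899]
eef_rot: [[0.975, 0.223, 0.001], [0.223, -0.975, -0.0], [0.001, 0.0, -1.0]]
ft_force: [0.7, 0.5, -0.4]
opening: 0.696
finger_force: 0.0
```

```bash
python3 - <<'E'
from h import *
s=arm.get_state(); R=s['eef_rot']; print(s['time'],s['ee_pos'],s['q'],np.arctan2(R[1,0],R[0,0])); print(toolshift([.509,.377,.20]))
E
```

```text
1.3 [ 0.4406618  -0.16842412  0.28990444] [-4.17832091e-01 -1.62015332e-01  1.94297672e+00 -6.75826188e-05
  1.35995530e+00  9.28359627e-01] 0.2246188456088692
[ 0.18806129 -0.51654243  0.08976226]
```

Call:
drive_tool(moves=[{"gripper":0.7,"dx":0.188,"dy":-0.516,"dz":0.0,"rx":0,"ry":0,"rz":0},{"gripper":0.7,"dx":0.188,"dy":-0.516,"dz":0.0,"rx":0,"ry":0,"rz":0},{"gripper":0.7,"dx":0.188,"dy":-0.516,"dz":0.0,"rx":0,"ry":0,"rz":0},{"gripper":0.7,"dx":0.188,"dy":-0.516,"dz":0.0,"rx":0,"ry":0,"rz":0},{"gripper":0.7,"dx":0.188,"dy":-0.516,"dz":0.0,"rx":0,"ry":0,"rz":0},{"gripper":0.7,"dx":0.188,"dy":-0.516,"dz":0.0,"rx":0,"ry":0,"rz":0},{"gripper":0.7,"dx":0.188,"dy":-0.516,"dz":0.0,"rx":0,"ry":0,"rz":0},{"gripper":0.7,"dx":0.188,"dy":-0.516,"dz":0.0,"rx":0,"ry":0,"rz":0},{"gripper":0.7,"dx":0.188,"dy":-0.516,"dz":0.0,"rx":0,"ry":0,"rz":0},{"gripper":0.7,"dx":0.188,"dy":-0.516,"dz":0.0,"rx":0,"ry":0,"rz":0}])

```text
time: 2.3
ee_pos: [0.5021, 0.3279, 0.2894]
eef_rot: [[0.975, 0.223, 0.0], [0.223, -0.975, -0.0], [0.0, 0.0, -1.0]]
ft_force: [1.2, -0.1, -0.4]
opening: 0.703
finger_force: 0.0
```

Call:
drive_tool(moves=[{"gripper":0.7,"dx":0.0,"dy":0.0,"dz":0.09,"rx":0,"ry":0,"rz":0},{"gripper":0.7,"dx":0.0,"dy":0.0,"dz":0.09,"rx":0,"ry":0,"rz":0},{"gripper":0.7,"dx":0.0,"dy":0.0,"dz":0.09,"rx":0,"ry":0,"rz":0},{"gripper":0.7,"dx":0.0,"dy":0.0,"dz":0.09,"rx":0,"ry":0,"rz":0}])

```text
time: 2.7
ee_pos: [0.5018, 0.3254, 0.1991]
eef_rot: [[0.975, 0.223, -0.002], [0.223, -0.975, -0.001], [-0.002, 0.001, -1.0]]
ft_force: [0.2, 0.7, 1.1]
opening: 0.702
finger_force: 0.0
```

```bash
python3 - <<'E'
from h import *
s=arm.get_state(); R=s['eef_rot']; print(s['time'],s['ee_pos'],s['q'],np.arctan2(R[1,0],R[0,0])); print(toolshift([.509,.377,.083]))
c=cam('scene'); save(c,'s1.png')
a=c['frame'][60:210,280:480,::-1]; cv2.imwrite('pics/d.png',cv2.resize(a,(800,600),interpolation=cv2.INTER_CUBIC))
E
```

```text
2.7 [0.50181249 0.32538896 0.19906786] [ 5.33631534e-01  1.43624420e-01  1.80802141e+00 -1.52364519e-05
  1.19235520e+00  1.87963156e+00] 0.2248010911372389
[ 0.01877717 -0.04879672  0.11598881]
```

View pics/d.png

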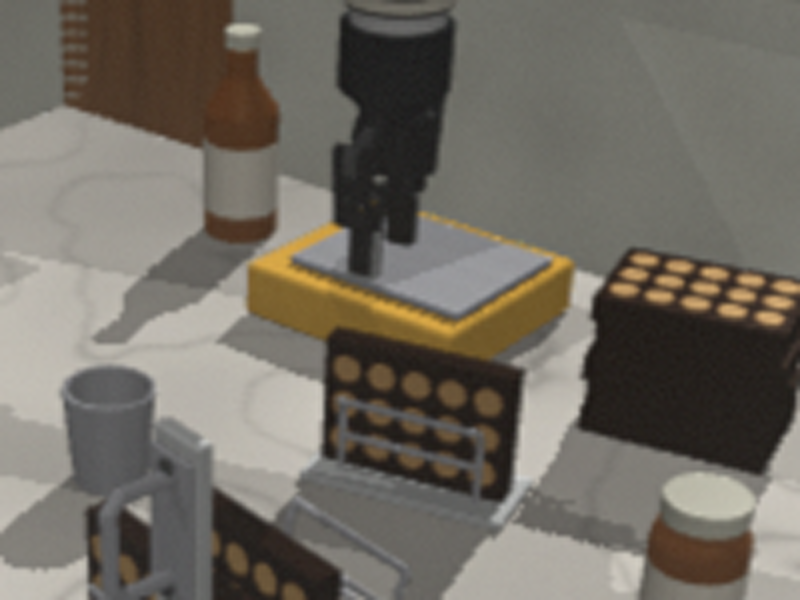

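The gripper is above and short of the mould (tips at about (370,260) in the crop, mould at (425,410)). The row limit cut the last 50 mm, so I'll finish the move and descend.

Call:
drive_tool(moves=[{"gripper":0.7,"dx":0.019,"dy":-0.049,"dz":0.0,"rx":0,"ry":0,"rz":0},{"gripper":0.7,"dx":0.019,"dy":-0.049,"dz":0.0,"rx":0,"ry":0,"rz":0},{"gripper":0.7,"dx":0.019,"dy":-0.049,"dz":0.04,"rx":0,"ry":0,"rz":0},{"gripper":0.7,"dx":0.019,"dy":-0.049,"dz":0.08,"rx":0,"ry":0,"rz":0},{"gripper":0.7,"dx":0.019,"dy":-0.049,"dz":0.116,"rx":0,"ry":0,"rz":0},{"gripper":0.7,"dx":0.019,"dy":-0.049,"dz":0.116,"rx":0,"ry":0,"rz":0}])

```text
time: 3.35
ee_pos: [0.5078, 0.3755, 0.0805]
eef_rot: [[0.975, 0.222, -0.006], [0.222, -0.975, -0.004], [-0.006, 0.003, -1.0]]
ft_force: [-0.8, -0.8, -0.3]
opening: 0.699
finger_force: 0.0
```

Call:
drive_tool(force=40, moves=[{"gripper":0.1,"dx":0.0,"dy":0.0,"dz":0.0,"rx":0,"ry":0,"rz":0},{"gripper":0.1,"dx":0.0,"dy":0.0,"dz":0.0,"rx":0,"ry":0,"rz":0},{"gripper":0.1,"dx":0.0,"dy":0.0,"dz":0.0,"rx":0,"ry":0,"rz":0},{"gripper":0.1,"dx":0.0,"dy":0.0,"dz":0.0,"rx":0,"ry":0,"rz":0},{"gripper":0.1,"dx":0.0,"dy":0.0,"dz":0.0,"rx":0,"ry":0,"rz":0}])

```text
time: 3.85
ee_pos: [0.5126, 0.3797, 0.0878]
eef_rot: [[0.975, 0.223, 0.006], [0.223, -0.975, 0.004], [0.007, -0.003, -1.0]]
ft_force: [0.5, 0.6, 6.6]
opening: 0.249
finger_force: 40.9
```

Call:
drive_tool(force=60, moves=[{"gripper":0.1,"dx":0.0,"dy":0.0,"dz":-0.02,"rx":0,"ry":0,"rz":0},{"gripper":0.1,"dx":0.0,"dy":0.0,"dz":-0.05,"rx":0,"ry":0,"rz":0},{"gripper":0.1,"dx":0.0,"dy":0.0,"dz":-0.09,"rx":0,"ry":0,"rz":0},{"gripper":0.1,"dx":0.0,"dy":0.0,"dz":-0.13,"rx":0,"ry":0,"rz":0},{"gripper":0.1,"dx":0.0,"dy":0.0,"dz":-0.13,"rx":0,"ry":0,"rz":0},{"gripper":0.1,"dx":0.0,"dy":0.0,"dz":-0.13,"rx":0,"ry":0,"rz":0},{"gripper":0.1,"dx":0.0,"dy":0.0,"dz":-0.13,"rx":0,"ry":0,"rz":0}])

```text
time: 4.55
ee_pos: [0.5087, 0.3768, 0.2114]
eef_rot: [[0.975, 0.223, -0.003], [0.223, -0.975, -0.002], [-0.003, 0.001, -1.0]]
ft_force: [0.2, -0.3, -4.9]
opening: 0.247
finger_force: 59.5
```

```bash
python3 - <<'E'
from h import *
s=arm.get_state(); R=s['eef_rot']; print(s['time'],s['ee_pos'],s['q'],np.arctan2(R[1,0],R[0,0]),s['ft_force'],s['finger_force']); print(toolshift([.5728,.1696,s['ee_pos'][2]]))
E
```

```text
4.55 [0.50867725 0.37681506 0.21141983] [ 5.98258339e-01  2.00718794e-01  1.71808278e+00 -6.15972455e-05
  1.22655328e+00  1.94429932e+00] 0.22477376264689297 [ 0.19625153 -0.32054603 -4.8552324 ] 59.46273386478424
[0.01632432 0.21629439 0.00025174]
```

Call:
drive_tool(moves=[{"gripper":0.1,"dx":0.003,"dy":0.035,"dz":0.0,"rx":0,"ry":0,"rz":0.07},{"gripper":0.1,"dx":0.006,"dy":0.075,"dz":0.0,"rx":0,"ry":0,"rz":0.14},{"gripper":0.1,"dx":0.009,"dy":0.115,"dz":0.0,"rx":0,"ry":0,"rz":0.21},{"gripper":0.1,"dx":0.012,"dy":0.155,"dz":0.0,"rx":0,"ry":0,"rz":0.28},{"gripper":0.1,"dx":0.014,"dy":0.19,"dz":0.0,"rx":0,"ry":0,"rz":0.35},{"gripper":0.1,"dx":0.016,"dy":0.216,"dz":0.0,"rx":0,"ry":0,"rz":0.412},{"gripper":0.1,"dx":0.016,"dy":0.216,"dz":0.0,"rx":0,"ry":0,"rz":0.412},{"gripper":0.1,"dx":0.016,"dy":0.216,"dz":0.0,"rx":0,"ry":0,"rz":0.412},{"gripper":0.1,"dx":0.016,"dy":0.216,"dz":0.0,"rx":0,"ry":0,"rz":0.412}])

```text
time: 5.45
ee_pos: [0.5726, 0.1712, 0.2118]
eef_rot: [[0.983, -0.185, -0.003], [-0.185, -0.983, -0.0], [-0.003, 0.001, -1.0]]
ft_force: [0.4, -1.0, -3.2]
opening: 0.243
finger_force: 60.0
```

```bash
python3 - <<'E'
from h import *
s=arm.get_state(); R=s['eef_rot']; print(s['time'],s['ee_pos'],np.arctan2(R[1,0],R[0,0]),s['ft_force'],s['finger_force']); print(toolshift([.5728,.1696,s['ee_pos'][2]]))
c=cam('scene'); save(c,'s2.png'); t=cam('top'); save(t,'t2.png')
a=c['frame'][110:260,240:440,::-1]; a=cv2.resize(a,(560,420),interpolation=cv2.INTER_CUBIC)
b=cv2.resize(t['frame'][165:265,240:297,::-1],(240,420),interpolation=cv2.INTER_CUBIC)
cv2.imwrite('pics/e.png',np.hstack([a,b]))
E
```

```text
5.45 [0.57260237 0.17116278 0.21183133] -0.1864352038413677 [ 0.39104751 -0.9558379  -3.21466642] 59.988226890563965
[ 4.83877811e-04  1.49907148e-03 -2.67994102e-07]
```

View pics/e.png

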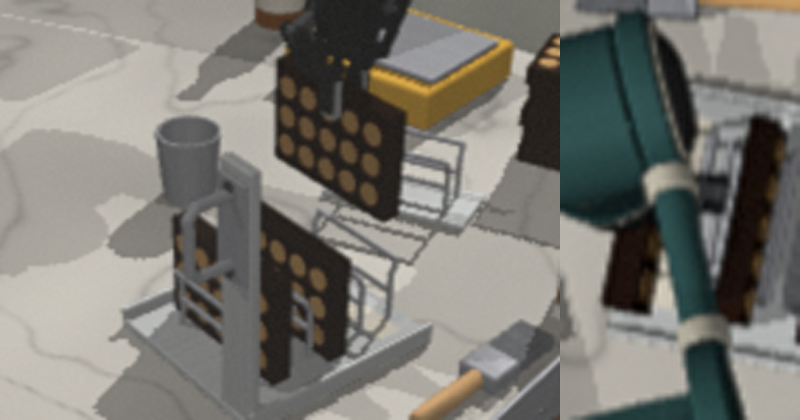

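The mould is held level over the free slot (scene crop bottom edge (275,155)–(398,218), clear of the fences below). I'll descend stepwise and watch the force.

Call:
drive_tool(moves=[{"gripper":0.1,"dx":0.0,"dy":0.0,"dz":0.03,"rx":0,"ry":0,"rz":0},{"gripper":0.1,"dx":0.0,"dy":0.0,"dz":0.055,"rx":0,"ry":0,"rz":0},{"gripper":0.1,"dx":0.0,"dy":0.0,"dz":0.075,"rx":0,"ry":0,"rz":0},{"gripper":0.1,"dx":0.0,"dy":0.0,"dz":0.09,"rx":0,"ry":0,"rz":0},{"gripper":0.1,"dx":0.0,"dy":0.0,"dz":0.1,"rx":0,"ry":0,"rz":0},{"gripper":0.1,"dx":0.0,"dy":0.0,"dz":0.1,"rx":0,"ry":0,"rz":0}])

```text
time: 6.15
ee_pos: [0.5726, 0.1709, 0.112]
eef_rot: [[0.983, -0.185, -0.003], [-0.185, -0.983, -0.001], [-0.003, 0.001, -1.0]]
ft_force: [1.0, -0.8, -2.8]
opening: 0.246
finger_force: 59.9
```

```bash
python3 - <<'E'
from h import *
s=arm.get_state(); R=s['eef_rot']; print(s['time'],s['ee_pos'],s['ft_force'],s['torque'],s['finger_force'])
c=cam('scene'); save(c,'s3.png'); a=c['frame'][110:260,240:440,::-1]; a=cv2.resize(a,(800,600),interpolation=cv2.INTER_CUBIC)
cv2.imwrite('pics/f.png',a)
E
```

```text
6.15 [0.5725676  0.17091607 0.11196959] [ 1.0079499  -0.8378438  -2.77348789] [-0.0068721  -0.0590863   0.02635348] 59.885188937187195
```

View pics/f.png

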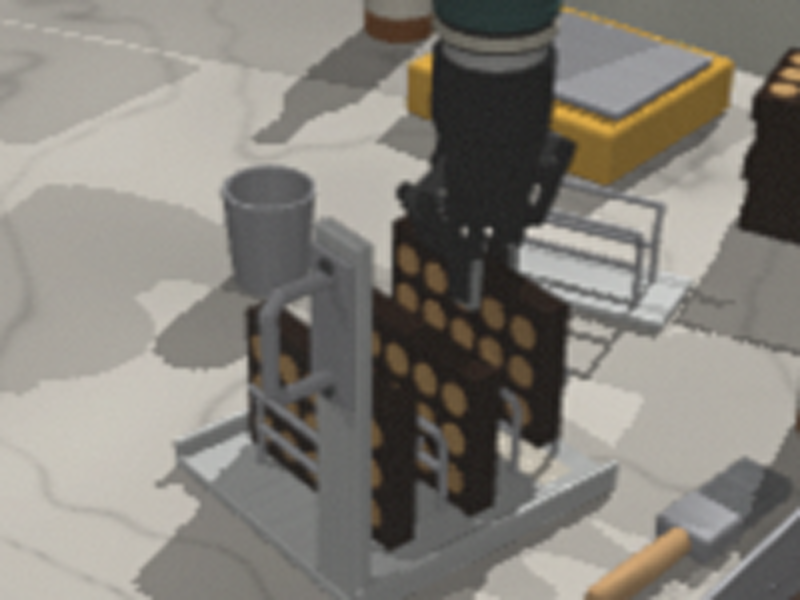

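The mould is inside the fences with no contact force (lower right corner at (550,445)). I'll lower it to the floor.

Call:
drive_tool(moves=[{"gripper":0.1,"dx":0.0,"dy":0.0,"dz":0.01,"rx":0,"ry":0,"rz":0},{"gripper":0.1,"dx":0.0,"dy":0.0,"dz":0.018,"rx":0,"ry":0,"rz":0},{"gripper":0.1,"dx":0.0,"dy":0.0,"dz":0.024,"rx":0,"ry":0,"rz":0},{"gripper":0.1,"dx":0.0,"dy":0.0,"dz":0.024,"rx":0,"ry":0,"rz":0},{"gripper":0.1,"dx":0.0,"dy":0.0,"dz":0.024,"rx":0,"ry":0,"rz":0}])

```text
time: 6.7
ee_pos: [0.5741, 0.171, 0.0898]
eef_rot: [[0.983, -0.186, 0.001], [-0.186, -0.983, 0.0], [0.001, -0.001, -1.0]]
ft_force: [-0.4, 1.3, -1.9]
opening: 0.252
finger_force: 60.5
```

Call:
drive_tool(moves=[{"gripper":0.1,"dx":0.0,"dy":0.0,"dz":0.003,"rx":0,"ry":0,"rz":0},{"gripper":0.1,"dx":0.0,"dy":0.0,"dz":0.003,"rx":0,"ry":0,"rz":0},{"gripper":0.1,"dx":0.0,"dy":0.0,"dz":0.003,"rx":0,"ry":0,"rz":0}])

```text
time: 7.0
ee_pos: [0.5739, 0.1713, 0.0896]
eef_rot: [[0.983, -0.186, 0.0], [-0.186, -0.983, 0.001], [0.0, -0.001, -1.0]]
ft_force: [-7.3, 1.4, 13.1]
opening: 0.249
finger_force: 62.6
```

Call:
drive_tool(moves=[{"gripper":0.45,"dx":0.0,"dy":0.0,"dz":-0.002,"rx":0,"ry":0,"rz":0},{"gripper":0.45,"dx":0.0,"dy":0.0,"dz":-0.002,"rx":0,"ry":0,"rz":0},{"gripper":0.45,"dx":0.0,"dy":0.0,"dz":-0.002,"rx":0,"ry":0,"rz":0},{"gripper":0.45,"dx":0.0,"dy":0.0,"dz":-0.002,"rx":0,"ry":0,"rz":0},{"gripper":0.45,"dx":0.0,"dy":0.0,"dz":-0.002,"rx":0,"ry":0,"rz":0}])

```text
time: 7.5
ee_pos: [0.5736, 0.1706, 0.0882]
eef_rot: [[0.983, -0.186, -0.0], [-0.186, -0.983, -0.0], [-0.0, 0.0, -1.0]]
ft_force: [0.1, 0.4, 0.5]
opening: 0.446
finger_force: 0.0
```

Call:
drive_tool(moves=[{"gripper":0.45,"dx":0.0,"dy":0.0,"dz":-0.02,"rx":0,"ry":0,"rz":0},{"gripper":0.45,"dx":0.0,"dy":0.0,"dz":-0.05,"rx":0,"ry":0,"rz":0},{"gripper":0.45,"dx":0.0,"dy":0.0,"dz":-0.1,"rx":0,"ry":0,"rz":0},{"gripper":0.45,"dx":0.0,"dy":0.0,"dz":-0.15,"rx":0,"ry":0,"rz":0},{"gripper":0.45,"dx":0.0,"dy":0.0,"dz":-0.19,"rx":0,"ry":0,"rz":0},{"gripper":0.45,"dx":0.0,"dy":0.0,"dz":-0.19,"rx":0,"ry":0,"rz":0}])

```text
time: 8.1
ee_pos: [0.5777, 0.1717, 0.2871]
eef_rot: [[0.982, -0.186, 0.014], [-0.186, -0.983, 0.003], [0.013, -0.006, -1.0]]
ft_force: [0.8, -0.1, 0.5]
opening: 0.447
finger_force: 0.0
```

Call:
drive_tool(moves=[{"gripper":0.6,"dx":-0.06,"dy":0.36,"dz":0.0,"rx":0,"ry":0,"rz":0},{"gripper":0.6,"dx":-0.06,"dy":0.36,"dz":0.0,"rx":0,"ry":0,"rz":0},{"gripper":0.6,"dx":-0.06,"dy":0.36,"dz":0.0,"rx":0,"ry":0,"rz":0},{"gripper":0.6,"dx":-0.06,"dy":0.36,"dz":0.0,"rx":0,"ry":0,"rz":0},{"gripper":0.6,"dx":-0.06,"dy":0.36,"dz":0.0,"rx":0,"ry":0,"rz":0},{"gripper":0.6,"dx":-0.06,"dy":0.36,"dz":0.0,"rx":0,"ry":0,"rz":0},{"gripper":0.6,"dx":-0.06,"dy":0.36,"dz":0.0,"rx":0,"ry":0,"rz":0},{"gripper":0.6,"dx":-0.06,"dy":0.36,"dz":0.0,"rx":0,"ry":0,"rz":0}])

```text
time: 8.9
ee_pos: [0.4456, -0.1754, 0.2777]
eef_rot: [[0.982, -0.19, -0.002], [-0.19, -0.982, -0.001], [-0.001, 0.002, -1.0]]
ft_force: [-0.6, 0.8, 0.5]
opening: 0.6
finger_force: 0.0
```

```bash
python3 - <<'E'
from h import *
s=arm.get_state(); R=s['eef_rot']; print(s['time'],s['ee_pos'],s['q'],np.arctan2(R[1,0],R[0,0]))
c=cam('scene'); save(c,'s4.png'); t=cam('top'); save(t,'t4.png')
a=cv2.resize(c['frame'][130:260,260:400,::-1],(388,360),interpolation=cv2.INTER_CUBIC)
b=cv2.resize(t['frame'][180:260,250:342,::-1],(412,360),interpolation=cv2.INTER_CUBIC)
# hook views from the initial pictures (unmoved)
t0=cv2.imread('pics/top0.png')[205:260,385:420]; s0=cv2.imread('pics/scene0.png')[270:320,182:257]
d=np.hstack([cv2.resize(t0,(153,240),interpolation=cv2.INTER_CUBIC),cv2.resize(s0,(360,240),interpolation=cv2.INTER_CUBIC),np.zeros((240,287,3),np.uint8)])
cv2.imwrite('pics/g.png',np.vstack([np.hstack([a,b]),d]))
E
```

```text
8.9 [ 0.44561477 -0.17535565  0.2776567 ] [-4.25575086e-01 -1.40412925e-01  1.94658704e+00 -1.90576888e-03
  1.33641015e+00  1.33687717e+00] -0.19121349457337034
```

View pics/g.png

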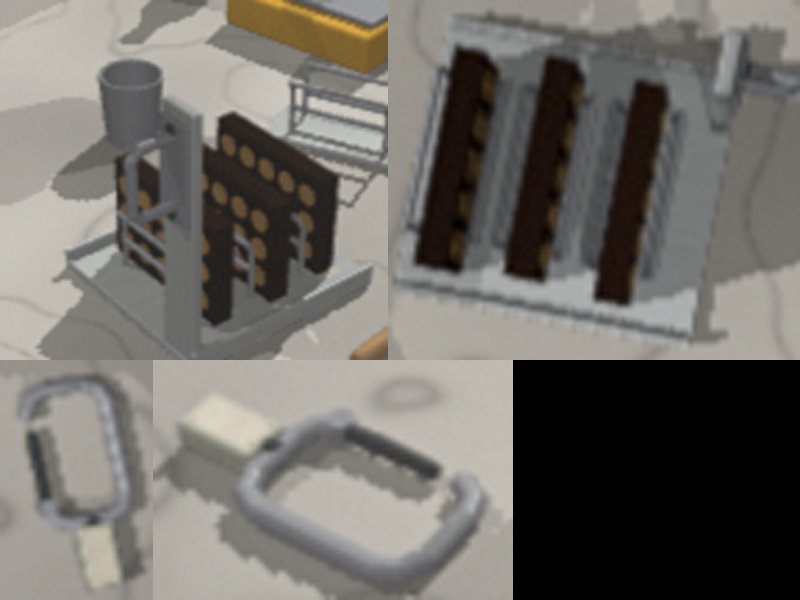

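Mould is standing in the left slot and level with its neighbours, with all three upright. The hook crops show the tag at (100,555), gate on the left at (38,465) and ring clear. Next I'll compute the hook and eye bar positions.

```bash
python3 - <<'E'
from h import *
t=cam('top'); s=cam('scene')
f=cv2.imread('pics/top0.png'); hsv=cv2.cvtColor(f,cv2.COLOR_BGR2HSV)
u0,v0=385,205; r=f[205:262,385:420].astype(int); 
k=6; R=cv2.resize(f[v0:262,u0:420],None,fx=k,fy=k,interpolation=cv2.INTER_CUBIC); H=cv2.cvtColor(R,cv2.COLOR_BGR2HSV)
ex=R[...,2].astype(int)-R[...,0]  # yellowish
full=lambda p:np.array(p)/k+[u0,v0]-.5+.5/k
for th in(22,28,34):
    m=((ex>th)&(R[...,2]>120)).astype(np.uint8); n,l,st,ce=cv2.connectedComponentsWithStats(m); i=1+np.argmax(st[1:,4])
    q=cv2.minAreaRect(cv2.findNonZero((l==i).astype(np.uint8))); b=full(cv2.boxPoints(q)); P=plane(t,b,.016)
    L=np.linalg.norm(np.diff(P,axis=0),axis=1); e=(P[1]-P[0]) if L[0]>L[1] else P[2]-P[1]; print('tag',th,P.mean(0)[:2],L,np.arctan(e[1]/e[0]))
# gate: dark rod
m=(R.max(2)<75).astype(np.uint8); n,l,st,ce=cv2.connectedComponentsWithStats(m); i=1+np.argmax(st[1:,4]); print('gate px',full(ce[i]),st[i])
q=cv2.minAreaRect(cv2.findNonZero((l==i).astype(np.uint8))); P=plane(t,full(cv2.boxPoints(q)),.01); L=np.linalg.norm(np.diff(P,axis=0),axis=1); e=(P[1]-P[0]) if L[0]>L[1] else P[2]-P[1]; print('gate',P.mean(0)[:2],L,np.arctan(e[1]/e[0]))
# ring far end, crop g coords scale 4.37
z=lambda p:np.array([[385+(x+.5)/4.37-.5,205+(y-360+.5)/4.37-.5] for x,y in p])
print('ring far/side', plane(t,z([(72,374),(130,445)]),.008)[:,:2])
print('scene tag',plane(s,[[182+(x+.5)/4.8-.5,270+(y-360+.5)/4.8-.5] for x,y in[(183-153,427),(215-153,392),(287-153,428),(250-153,455)]],.016))
bar=np.array([.6036,-.0591])
print('bar scene proj',proj(s,[[*bar,.2345],[*bar,.197],[*bar,.1595]]),'obs (307.7, 183..210)', 'top proj',proj(t,[[*bar,.2345],[*bar,.1595]]),'obs',248+755/8,180+155/8)
np.save('bar.npy',bar)
E
```

```text
tag 22 [ 0.4475115  -0.27988589] [0.00672302 0.01164089 0.00672394] 1.4523602621673317Traceback (most recent call last):
  File "<stdin>", line 9, in <module>
    return _wrapfunc(a, 'argmax', axis=axis, out=out, **kwds)
    return bound(*args, **kwds)
ValueError: attempt to get argmax of an empty sequence
```

```bash
python3 - <<'E'
from h import *
t=cam('top'); s=cam('scene')
f=cv2.imread('pics/top0.png'); u0,v0=385,205; k=6
R=cv2.resize(f[v0:262,u0:420],None,fx=k,fy=k,interpolation=cv2.INTER_CUBIC); ex=R[...,2].astype(int)-R[...,0]
full=lambda p:np.array(p)/k+[u0,v0]-.5+.5/k
def rect(m,near,z,n):
    N,l,st,ce=cv2.connectedComponentsWithStats(m.astype(np.uint8)); 
    if N<2: return print(n,'none')
    i=1+np.argmax(st[1:,4]); q=cv2.minAreaRect(cv2.findNonZero((l==i).astype(np.uint8))); P=plane(t,full(cv2.boxPoints(q)),z)
    L=np.linalg.norm(np.diff(P,axis=0),axis=1); e=(P[1]-P[0]) if L[0]>L[1] else P[2]-P[1]; print(n,P.mean(0)[:2].round(4),L.round(4),np.arctan(e[1]/e[0]).round(3))
for th in(13,16,19): rect((ex>th)&(R[...,2]>120),0,.016,'tag%d'%th)
for th in(75,90): rect(R.max(2)<th,0,.01,'gate%d'%th)
z=lambda p:np.array([[385+(x+.5)/4.37-.5,205+(y-360+.5)/4.364-.5] for x,y in p])
P=plane(t,z([(78,527),(112,525),(122,585),(90,590)]),.016); print('tag hand',P,P.mean(0))
print('ring far, right side',plane(t,z([(72,374),(130,445)]),.008)[:,:2])
P=plane(s,[[182+(x+.5)/4.8-.5,270+(y-360+.5)/4.8-.5] for x,y in[(183-153,427),(215-153,392),(287-153,428),(250-153,455)]],.016); print('scene tag',P,P.mean(0))
bar=np.array([.6036,-.0591])
print('bar scene proj',proj(s,[[*bar,.2345],[*bar,.197],[*bar,.1595]]),'obs (307.7, 183..210)', 'top proj',proj(t,[[*bar,.2345],[*bar,.1595]]),'obs',248+755/8,180+155/8)
E
```

```text
tag13 [ 0.4615 -0.2765] [0.0279 0.045  0.0279] 0.169
tag16 [ 0.4624 -0.277 ] [0.0245 0.0419 0.0244] 0.18
tag19 [ 0.4626 -0.277 ] [0.0212 0.0391 0.0212] 0.172
gate75 [ 0.5281 -0.2355] [0.0066 0.0472 0.0065] 0.192
gate90 [ 0.5284 -0.2355] [0.0089 0.0497 0.0089] 0.199
tag hand [[ 0.4829056  -0.26223165  0.016     ]
 [ 0.48416618 -0.28719729  0.016     ]
 [ 0.44043598 -0.29350691  0.016     ]
 [ 0.43701211 -0.27001123  0.016     ]] [ 0.46112997 -0.27823677  0.016     ]
ring far, right side [[ 0.59598745 -0.26182442]
 [ 0.5431097  -0.30352998]]
scene tag [[ 0.45065205 -0.29273382  0.016     ]
 [ 0.44229797 -0.26883888  0.016     ]
 [ 0.4876302  -0.26152572  0.016     ]
 [ 0.48909634 -0.28348518  0.016     ]] [ 0.46741914 -0.2766459   0.016     ]
bar scene proj [[307.45029752 182.06102096]
 [307.83466552 196.91725185]
 [308.20367048 211.18003305]] obs (307.7, 183..210) top proj [[341.90390192 197.59464323]
 [340.5821933  200.63135244]] obs 342.375 199.375
```

The bar at (0.6036,-0.0591) reprojects well in both views. The tag is at about (0.463,-0.277) with yaw 0.187.

Call:
drive_tool(moves=[{"gripper":0.5,"dx":0.009,"dy":0.03,"dz":0.03,"rx":0,"ry":0,"rz":-0.1},{"gripper":0.5,"dx":0.018,"dy":0.06,"dz":0.06,"rx":0,"ry":0,"rz":-0.2},{"gripper":0.5,"dx":0.027,"dy":0.08,"dz":0.1,"rx":0,"ry":0,"rz":-0.3},{"gripper":0.5,"dx":0.036,"dy":0.097,"dz":0.14,"rx":0,"ry":0,"rz":-0.379},{"gripper":0.5,"dx":0.036,"dy":0.097,"dz":0.17,"rx":0,"ry":0,"rz":-0.379},{"gripper":0.5,"dx":0.036,"dy":0.097,"dz":0.17,"rx":0,"ry":0,"rz":-0.379},{"gripper":0.5,"dx":0.036,"dy":0.097,"dz":0.17,"rx":0,"ry":0,"rz":-0.379},{"gripper":0.5,"dx":0.036,"dy":0.097,"dz":0.17,"rx":0,"ry":0,"rz":-0.379}])

```text
time: 10.0
ee_pos: [0.4669, -0.2738, 0.1108]
eef_rot: [[0.981, 0.192, 0.003], [0.192, -0.981, -0.002], [0.003, 0.002, -1.0]]
ft_force: [0.2, 0.0, 0.5]
opening: 0.502
finger_force: 0.0
```

```bash
python3 - <<'E'
from h import *
s=arm.get_state(); R=s['eef_rot']; print(s['time'],s['ee_pos'],s['q'],np.arctan2(R[1,0],R[0,0])); print(toolshift([.463,-.277,.03]))
E
```

```text
10.0 [ 0.46692213 -0.27381468  0.11078918] [-5.76452593e-01  1.18211004e-01  2.01215961e+00  1.04715578e-04
  1.00769054e+00  8.01058621e-01] 0.19323247965850118
[-0.00467067  0.00217948  0.08078277]
```

Call:
drive_tool(moves=[{"gripper":0.48,"dx":-0.004,"dy":0.002,"dz":0.04,"rx":0,"ry":0,"rz":0.005},{"gripper":0.48,"dx":-0.004,"dy":0.002,"dz":0.07,"rx":0,"ry":0,"rz":0.005},{"gripper":0.48,"dx":-0.004,"dy":0.002,"dz":0.085,"rx":0,"ry":0,"rz":0.005},{"gripper":0.48,"dx":-0.004,"dy":0.002,"dz":0.085,"rx":0,"ry":0,"rz":0.005},{"gripper":0.48,"dx":-0.004,"dy":0.002,"dz":0.085,"rx":0,"ry":0,"rz":0.005},{"gripper":0.48,"dx":-0.004,"dy":0.002,"dz":0.085,"rx":0,"ry":0,"rz":0.005}])

```text
time: 10.6
ee_pos: [0.4634, -0.2776, 0.0258]
eef_rot: [[0.983, 0.186, 0.003], [0.186, -0.983, -0.002], [0.003, 0.003, -1.0]]
ft_force: [-0.2, -0.0, 0.1]
opening: 0.478
finger_force: 0.0
```

```bash
python3 - <<'E'
from h import *
s=arm.get_state(); R=s['eef_rot']; print(s['time'],s['ee_pos'],s['ft_force'],np.arctan2(R[1,0],R[0,0])); print(toolshift([.463,-.277,.002]))
E
```

```text
10.6 [ 0.46338877 -0.27755957  0.02583076] [-0.24934358 -0.04522729  0.10856959] 0.186990764465572
[-0.00034784 -0.00068974  0.02382798]
```

Call:
drive_tool(force=80, moves=[{"gripper":0.48,"dx":0,"dy":-0.001,"dz":0.012,"rx":0,"ry":0,"rz":0},{"gripper":0.48,"dx":0,"dy":-0.001,"dz":0.022,"rx":0,"ry":0,"rz":0},{"gripper":0.48,"dx":0,"dy":-0.001,"dz":0.022,"rx":0,"ry":0,"rz":0},{"gripper":0.48,"dx":0,"dy":-0.001,"dz":0.022,"rx":0,"ry":0,"rz":0},{"gripper":0.1,"dx":0,"dy":-0.001,"dz":0.022,"rx":0,"ry":0,"rz":0},{"gripper":0.1,"dx":0,"dy":-0.001,"dz":0.022,"rx":0,"ry":0,"rz":0},{"gripper":0.1,"dx":0,"dy":-0.001,"dz":0.022,"rx":0,"ry":0,"rz":0},{"gripper":0.1,"dx":0,"dy":-0.001,"dz":0.022,"rx":0,"ry":0,"rz":0}])

```text
time: 11.4
ee_pos: [0.4615, -0.2756, 0.0019]
eef_rot: [[0.983, 0.186, 0.0], [0.186, -0.983, -0.0], [0.0, 0.0, -1.0]]
ft_force: [-0.8, 1.2, 1.7]
opening: 0.283
finger_force: 79.7
```

```bash
python3 - <<'E'
from h import *
s=arm.get_state(); R=s['eef_rot']; print(s['time'],s['ee_pos'],s['ft_force'],np.arctan2(R[1,0],R[0,0]))
E
```

```text
11.4 [ 0.46147995 -0.27563251  0.00186845] [-0.79720145  1.19060644  1.7361831 ] 0.18680003042385515
```

Call:
drive_tool(moves=[{"gripper":0.1,"dx":0,"dy":0,"dz":-0.03,"rx":0,"ry":0,"rz":0},{"gripper":0.1,"dx":0,"dy":0,"dz":-0.07,"rx":0,"ry":0,"rz":0},{"gripper":0.1,"dx":0,"dy":0,"dz":-0.11,"rx":0,"ry":0,"rz":0},{"gripper":0.1,"dx":0,"dy":0,"dz":-0.15,"rx":0,"ry":0,"rz":0.1},{"gripper":0.1,"dx":0.01,"dy":-0.02,"dz":-0.189,"rx":0,"ry":0,"rz":0.2},{"gripper":0.1,"dx":0.03,"dy":-0.05,"dz":-0.189,"rx":0,"ry":0,"rz":0.3},{"gripper":0.1,"dx":0.04,"dy":-0.09,"dz":-0.189,"rx":0,"ry":0,"rz":0.374},{"gripper":0.1,"dx":0.055,"dy":-0.13,"dz":-0.189,"rx":0,"ry":0,"rz":0.374},{"gripper":0.1,"dx":0.067,"dy":-0.151,"dz":-0.189,"rx":0,"ry":0,"rz":0.374},{"gripper":0.1,"dx":0.067,"dy":-0.151,"dz":-0.189,"rx":0,"ry":0,"rz":0.374}])

```text
time: 12.4
ee_pos: [0.4994, -0.1119, 0.1902]
eef_rot: [[0.983, -0.183, -0.0], [-0.183, -0.983, 0.001], [-0.0, -0.001, -1.0]]
ft_force: [0.2, -0.2, -1.7]
opening: 0.283
finger_force: 79.4
```

```bash
python3 - <<'E'
from h import *
s=arm.get_state(); R=s['eef_rot']; print(s['time'],s['ee_pos'],s['ft_force'],np.arctan2(R[1,0],R[0,0]),s['opening']); print(toolshift([.4976,-.1052,.191]))
c=cam('scene'); save(c,'s5.png'); t=cam('top'); save(t,'t5.png')
a=cv2.resize(c['frame'][110:240,230:360,::-1],(520,520),interpolation=cv2.INTER_CUBIC)
b=cv2.resize(t['frame'][165:230,328:363,::-1],(280,520),interpolation=cv2.INTER_CUBIC)
cv2.imwrite('pics/i.png',np.hstack([a,b]))
E
```

```text
12.4 [ 0.49936735 -0.11186651  0.19019084] [ 0.24623042 -0.23287839 -1.66691293] -0.1835619145760575 0.2831367118237731
[-0.00295474 -0.00623283 -0.00080124]
```

View pics/i.png

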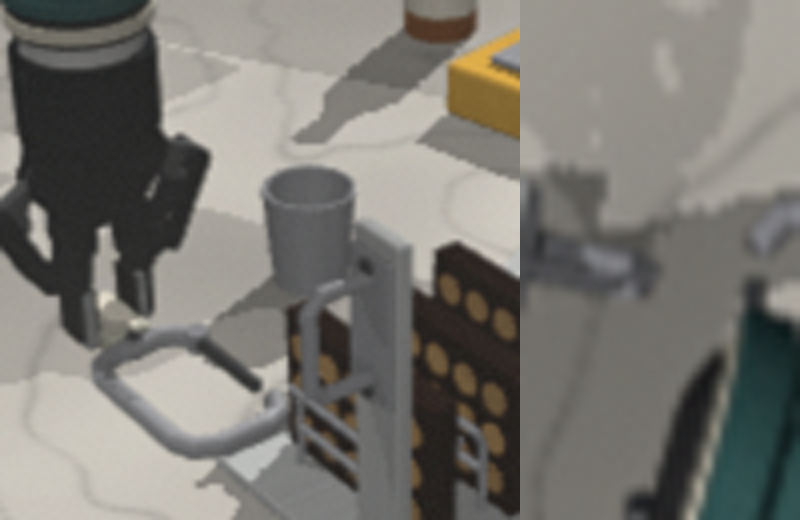

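The hook is held level beside the eye, gate facing it. In the scene crop the gate tip is at about (262,386), the nose at (270,400) and the bar at (308,345). I'll check the offset of the tip from the bar numerically.

```bash
python3 - <<'E'
from h import *
s=arm.get_state(); c=cam('scene')
px=lambda L:np.array([[230+(x+.5)/4-.5,110+(y+.5)/4-.5] for x,y in L])
P=plane(c,px([(262,386),(268,398),(203,340),(100,352)]),.1965)
a=-.187; d=np.array([np.cos(a),np.sin(a)]); n=np.array([-d[1],d[0]]); bar=np.array([.6036,-.0591])
rc=s['ee_pos'][:2]+.0785*d
for nm,p in zip(('tip(22,30)','nose(30,30)','gate root(-36,30)','left outer'),P): print(nm,'rel bar',(p[:2]-bar)@d,(p[:2]-bar)@n,'rel ringctr',(p[:2]-rc)@d,(p[:2]-rc)@n)
print('ring centre rel bar',(rc-bar)@d,(rc-bar)@n, proj(c,[[*bar,.1595]]), 'pred tip px',proj(c,[[*(rc+.022*d+.03*n),.1965]]),px([(262,386)]))
E
```

```text
tip(22,30) rel bar 0.011084006399442098 -0.04122171205967652 rel ringctr 0.025137898492026765 0.03256132979854462
nose(30,30) rel bar 0.02199872872807412 -0.0451123588132871 rel ringctr 0.03605262082065879 0.028670683044934035
gate root(-36,30) rel bar -0.04482182033093486 -0.040925871037186076 rel ringctr -0.030767928238350194 0.032857170821035064
left outer rel bar -0.06925262565521645 -0.09088980450413307 rel ringctr -0.05519873356263179 -0.017106762645911926
ring centre rel bar -0.01405389209258467 -0.07378304185822114 [[308.20367048 211.18003305]] pred tip px [[293.25832818 205.8884812 ]] [[295.125 206.125]]
```

With the hook along rack x, its nose would hit the post plate: it reaches 36 + 7 mm behind the bar and only 39 mm is available. The workable approach is the hook pointing at the post (hook x = rack +y), with the gate pressed toward rack −x. I'll back off, rotate by +90° and re-approach.

Call:
drive_tool(moves=[{"gripper":0.1,"dx":0.02,"dy":0.035,"dz":0,"rx":0,"ry":0,"rz":0},{"gripper":0.1,"dx":0.055,"dy":0.065,"dz":0,"rx":0,"ry":0,"rz":0},{"gripper":0.1,"dx":0.095,"dy":0.09,"dz":0,"rx":0,"ry":0,"rz":0},{"gripper":0.1,"dx":0.135,"dy":0.11,"dz":0,"rx":0,"ry":0,"rz":-0.13},{"gripper":0.1,"dx":0.165,"dy":0.128,"dz":0,"rx":0,"ry":0,"rz":-0.26},{"gripper":0.1,"dx":0.177,"dy":0.128,"dz":0,"rx":0,"ry":0,"rz":-0.39},{"gripper":0.1,"dx":0.177,"dy":0.128,"dz":0,"rx":0,"ry":0,"rz":-0.52},{"gripper":0.1,"dx":0.177,"dy":0.128,"dz":0,"rx":0,"ry":0,"rz":-0.65},{"gripper":0.1,"dx":0.177,"dy":0.128,"dz":0,"rx":0,"ry":0,"rz":-0.78},{"gripper":0.1,"dx":0.177,"dy":0.128,"dz":0,"rx":0,"ry":0,"rz":-0.91}])

```text
time: 13.55
ee_pos: [0.6484, -0.2755, 0.1898]
eef_rot: [[0.748, 0.664, -0.001], [0.664, -0.748, -0.0], [-0.001, -0.001, -1.0]]
ft_force: [0.7, -0.5, -0.6]
opening: 0.283
finger_force: 79.5
```

Call:
drive_tool(moves=[{"gripper":0.1,"dx":0,"dy":0,"dz":0,"rx":0,"ry":0,"rz":-0.13},{"gripper":0.1,"dx":0,"dy":0,"dz":0,"rx":0,"ry":0,"rz":-0.26},{"gripper":0.1,"dx":0,"dy":0,"dz":0,"rx":0,"ry":0,"rz":-0.39},{"gripper":0.1,"dx":0,"dy":0,"dz":0,"rx":0,"ry":0,"rz":-0.52},{"gripper":0.1,"dx":0,"dy":0,"dz":0,"rx":0,"ry":0,"rz":-0.6},{"gripper":0.1,"dx":0,"dy":0,"dz":0,"rx":0,"ry":0,"rz":-0.66},{"gripper":0.1,"dx":0,"dy":0,"dz":0,"rx":0,"ry":0,"rz":-0.66},{"gripper":0.1,"dx":0,"dy":0,"dz":0,"rx":0,"ry":0,"rz":-0.66}])

```text
time: 14.35
ee_pos: [0.6487, -0.2747, 0.1902]
eef_rot: [[0.19, 0.982, -0.0], [0.982, -0.19, -0.0], [-0.0, -0.0, -1.0]]
ft_force: [-0.2, -0.5, -1.4]
opening: 0.285
finger_force: 79.5
```

```bash
python3 - <<'E'
from h import *
s=arm.get_state(); R=s['eef_rot']; yw=np.arctan2(R[1,0],R[0,0]); print(s['time'],s['ee_pos'],s['q'],s['ft_force'],yw,s['opening'])
a=-.187; d=np.array([np.cos(a),np.sin(a)]); n=np.array([-d[1],d[0]]); bar=np.array([.6036,-.0591])
print('rz needed',yw-(a+np.pi/2),'shift',toolshift([*(bar-.102*n+.07*d),.191]))
c=cam('scene'); f=c['frame']
# gate: dark pixels near the expected gate line
rc=s['ee_pos'][:2]+.0785*R[:2,0]; Y=-R[:2,1]
exp=proj(c,[[*(rc+x*R[:2,0]+y*Y),.1965] for x,y in((-36,30),(22,30),(30,30),(56,0),(0,-36))] if 0 else [[*(rc+x/1e3*R[:2,0]+y/1e3*Y),.1965] for x,y in((-36,30),(22,30),(30,30),(56,0),(0,-36))]); print(exp.round(1))
lo=exp[:2].min(0)-14; hi=exp[:2].max(0)+14; u0,v0=lo.astype(int); u1,v1=hi.astype(int)
r=cv2.resize(f[v0:v1,u0:u1],None,fx=4,fy=4,interpolation=cv2.INTER_CUBIC).max(2)
for th in(70,85,100):
    N,l,st,ce=cv2.connectedComponentsWithStats((r<th).astype(np.uint8))
    for i in range(1,N):
        if st[i,4]>60:
            q=cv2.boxPoints(cv2.minAreaRect(cv2.findNonZero((l==i).astype(np.uint8))))/4+[u0,v0]-.4
            P=plane(c,q,.1965)[:,:2]-rc; print(th,st[i,4],np.c_[P@R[:2,0],P@Y].round(4).tolist())
E
```

```text
14.35 [ 0.64869204 -0.27472744  0.19017139] [-4.35805385e-01  3.44509300e-01  1.57700286e+00 -3.35235727e-04
  1.22048407e+00 -2.44688181e-01] [-0.17410058 -0.47197038 -1.42530531] 1.3797942844153468 0.2852702623123704
rz needed -0.004002042379549708 shift [ 0.10142653 -0.01480009 -0.00084275]
[[256.7 238.4]
 [282.3 227. ]
 [285.6 225.5]
 [305.3 227.9]
 [292.1 248.4]]
70 10591 [[-0.0163, 0.1224], [0.0486, 0.0715], [-0.0196, -0.0312], [-0.0776, 0.0143]]
85 11702 [[-0.0163, 0.1224], [0.049, 0.0712], [-0.0192, -0.0315], [-0.0776, 0.0143]]
100 12346 [[-0.0163, 0.1224], [0.0498, 0.0705], [-0.0185, -0.032], [-0.0776, 0.0143]]
100 77 [[0.0246, 0.0195], [0.0273, 0.0235], [0.0385, 0.0148], [0.0357, 0.0108]]
100 177 [[-0.0118, -0.0365], [0.0063, -0.0368], [0.0047, -0.0416], [-0.0133, -0.0413]]
```

Call:
drive_tool(moves=[{"gripper":0.1,"dx":0.04,"dy":0.0,"dz":-0.001,"rx":0,"ry":0,"rz":-0.004},{"gripper":0.1,"dx":0.08,"dy":-0.005,"dz":-0.001,"rx":0,"ry":0,"rz":-0.004},{"gripper":0.1,"dx":0.102,"dy":-0.01,"dz":-0.001,"rx":0,"ry":0,"rz":-0.004},{"gripper":0.1,"dx":0.102,"dy":-0.01,"dz":-0.001,"rx":0,"ry":0,"rz":-0.004},{"gripper":0.1,"dx":0.102,"dy":-0.01,"dz":-0.001,"rx":0,"ry":0,"rz":-0.004},{"gripper":0.1,"dx":0.102,"dy":-0.01,"dz":-0.001,"rx":0,"ry":0,"rz":-0.004}])

```text
time: 15.0
ee_pos: [0.6585, -0.1725, 0.1917]
eef_rot: [[0.184, 0.983, 0.0], [0.983, -0.184, -0.001], [-0.001, 0.0, -1.0]]
ft_force: [0.7, 0.9, -1.2]
opening: 0.284
finger_force: 79.5
```

```bash
cat > st.py <<'E'
from h import *
s=arm.get_state(); R=s['eef_rot']; yw=np.arctan2(R[1,0],R[0,0])
a=-.187; d=np.array([np.cos(a),np.sin(a)]); n=np.array([-d[1],d[0]]); bar=np.array([.6036,-.0591])
rc=s['ee_pos'][:2]+.0785*R[:2,0]; v=bar-rc
print(s['time'],'z',s['ee_pos'][2],'F(d,n,z)',s['ft_force'][:2]@d,s['ft_force'][:2]@n,s['ft_force'][2],'yawerr',yw-a-np.pi/2,'bar in ring mm',1e3*v@R[:2,0],-1e3*v@R[:2,1],s['opening'])
E
python3 st.py
python3 - <<'E'
from h import *
# steel far end of the ring: bright-line check, scene camera, against the bar
c=cam('scene'); save(c,'s6.png'); s=arm.get_state(); R=s['eef_rot']; rc=s['ee_pos'][:2]+.0785*R[:2,0]
f=c['frame'].astype(int)
X=R[:2,0]; Y=-R[:2,1]
# profile along ring x at ring y=0, from inside to beyond far end (steel expected 44..56), and over tag side (-56..-44)
for lab,y in(('y0',0.),('y-10',-.01),('y10',.01)):
    xs=np.arange(34,72,2)/1e3; p=proj(c,[[*(rc+x*X+y*Y),.1965+.004] for x in xs])
    g=cv2.remap(c['frame'],p[:,0].astype(np.float32)[None],p[:,1].astype(np.float32)[None],cv2.INTER_LINEAR)[0].mean(1)
    print(lab,list(zip((xs*1e3).round().astype(int).tolist(),g.round().astype(int).tolist())))
E
```

```text
15.0 z 0.1916523167111831 F(d,n,z) 0.505541835792456 1.0340115420352172 -1.239640557167842 yawerr 0.0019828005580369013 bar in ring mm 22.83289963946945 74.84135964697853 0.2836321726389086
y0 [(34, 56), (36, 73), (38, 93), (40, 107), (42, 115), (44, 130), (46, 145), (48, 154), (50, 138), (52, 94), (54, 45), (56, 32), (58, 40), (60, 60), (62, 79), (64, 86), (66, 86), (68, 85), (70, 79)]
y-10 [(34, 54), (36, 80), (38, 99), (40, 107), (42, 117), (44, 130), (46, 146), (48, 155), (50, 139), (52, 90), (54, 49), (56, 50), (58, 71), (60, 84), (62, 84), (64, 77), (66, 55), (68, 45), (70, 42)]
y10 [(34, 94), (36, 97), (38, 103), (40, 108), (42, 115), (44, 129), (46, 144), (48, 152), (50, 140), (52, 100), (54, 55), (56, 48), (58, 58), (60, 64), (62, 63), (64, 46), (66, 51), (68, 61), (70, 75)]
```

Call:
drive_tool(moves=[{"gripper":0.1,"dx":0.002,"dy":-0.015,"dz":0,"rx":0,"ry":0,"rz":0},{"gripper":0.1,"dx":0.002,"dy":-0.028,"dz":0,"rx":0,"ry":0,"rz":0},{"gripper":0.1,"dx":0.002,"dy":-0.038,"dz":0,"rx":0,"ry":0,"rz":0},{"gripper":0.1,"dx":0.002,"dy":-0.046,"dz":0,"rx":0,"ry":0,"rz":0},{"gripper":0.1,"dx":0.002,"dy":-0.054,"dz":0,"rx":0,"ry":0,"rz":0},{"gripper":0.1,"dx":0.002,"dy":-0.06,"dz":0,"rx":0,"ry":0,"rz":0},{"gripper":0.1,"dx":0.002,"dy":-0.06,"dz":0,"rx":0,"ry":0,"rz":0}])

```text
time: 15.75
ee_pos: [0.5992, -0.1587, 0.1919]
eef_rot: [[0.183, 0.983, 0.0], [0.983, -0.183, -0.001], [-0.001, 0.0, -1.0]]
ft_force: [0.7, -2.8, -1.2]
opening: 0.279
finger_force: 79.5
```

```bash
python3 st.py
```

```text
15.75 z 0.1918809842240017 F(d,n,z) 1.2557117120466443 -2.652307050384295 -1.1875343806167504 yawerr 0.0032042746155025448 bar in ring mm 20.217247639469868 13.876388666293371 0.2791915563777026
```

Call:
drive_tool(moves=[{"gripper":0.1,"dx":0,"dy":-0.005,"dz":0,"rx":0,"ry":0,"rz":0},{"gripper":0.1,"dx":0,"dy":-0.01,"dz":0,"rx":0,"ry":0,"rz":0},{"gripper":0.1,"dx":0,"dy":-0.014,"dz":0,"rx":0,"ry":0,"rz":0},{"gripper":0.1,"dx":0,"dy":-0.014,"dz":0,"rx":0,"ry":0,"rz":0}])

```text
time: 16.15
ee_pos: [0.5852, -0.156, 0.1914]
eef_rot: [[0.183, 0.983, -0.001], [0.983, -0.183, -0.001], [-0.001, -0.001, -1.0]]
ft_force: [-0.8, -2.7, -0.9]
opening: 0.283
finger_force: 79.5
```

```bash
python3 st.py
```

```text
16.15 z 0.1914157789693519 F(d,n,z) -0.2472271462767118 -2.7999260711976213 -0.9388544687826157 yawerr 0.003305419441174573 bar in ring mm 20.161223560350187 -0.34000717171300193 0.2829048102714489
```

Call:
drive_tool(moves=[{"gripper":0.1,"dx":-0.001,"dy":-0.004,"dz":0,"rx":0,"ry":0,"rz":0},{"gripper":0.1,"dx":-0.001,"dy":-0.008,"dz":0,"rx":0,"ry":0,"rz":0},{"gripper":0.1,"dx":-0.001,"dy":-0.012,"dz":0,"rx":0,"ry":0,"rz":0},{"gripper":0.1,"dx":-0.001,"dy":-0.012,"dz":0,"rx":0,"ry":0,"rz":0}])

```text
time: 16.55
ee_pos: [0.5734, -0.1542, 0.1914]
eef_rot: [[0.183, 0.983, -0.001], [0.983, -0.183, 0.001], [0.0, -0.001, -1.0]]
ft_force: [-0.3, -0.4, -1.9]
opening: 0.279
finger_force: 79.5
```

```bash
python3 st.py
```

```text
16.55 z 0.19135737349923065 F(d,n,z) -0.20538563608241467 -0.4948394888018965 -1.904641514906597 yawerr 0.003063419633726694 bar in ring mm 20.560758894319903 -12.31785114265912 0.279112390925564
```

Call:
drive_tool(moves=[{"gripper":0.1,"dx":0,"dy":-0.004,"dz":0,"rx":0,"ry":0,"rz":0},{"gripper":0.1,"dx":0,"dy":-0.004,"dz":0,"rx":0,"ry":0,"rz":0},{"gripper":0.1,"dx":0,"dy":0.006,"dz":0,"rx":0,"ry":0,"rz":0},{"gripper":0.1,"dx":0,"dy":0.016,"dz":0,"rx":0,"ry":0,"rz":0},{"gripper":0.1,"dx":0,"dy":0.026,"dz":0,"rx":0,"ry":0,"rz":0},{"gripper":0.1,"dx":0,"dy":0.031,"dz":0,"rx":0,"ry":0,"rz":0},{"gripper":0.1,"dx":0,"dy":0.035,"dz":0,"rx":0,"ry":0,"rz":0},{"gripper":0.1,"dx":0,"dy":0.035,"dz":0,"rx":0,"ry":0,"rz":0}])

```text
time: 17.35
ee_pos: [0.6072, -0.1606, 0.1905]
eef_rot: [[0.182, 0.983, -0.005], [0.983, -0.182, 0.001], [0.0, -0.005, -1.0]]
ft_force: [-4.7, 1.3, -0.3]
opening: 0.28
finger_force: 79.8
```

```bash
python3 st.py
```

```text
17.35 z 0.19051363126598972 F(d,n,z) -4.88361408418943 0.4350945874079024 -0.2528593312229752 yawerr 0.004300508395773894 bar in ring mm 20.684625892694402 21.94768350395449 0.2801236437321855
```

Pulling back meets a 4.9 N reaction, so the bar is captured behind a shut gate. I'll centre the hook, lower it onto the lower arm and release.

Call:
drive_tool(moves=[{"gripper":0.1,"dx":0,"dy":-0.012,"dz":0,"rx":0,"ry":0,"rz":0},{"gripper":0.1,"dx":0,"dy":-0.022,"dz":0.004,"rx":0,"ry":0,"rz":0},{"gripper":0.1,"dx":-0.006,"dy":-0.022,"dz":0.01,"rx":0,"ry":0,"rz":0},{"gripper":0.1,"dx":-0.012,"dy":-0.022,"dz":0.015,"rx":0,"ry":0,"rz":0},{"gripper":0.1,"dx":-0.014,"dy":-0.022,"dz":0.018,"rx":0,"ry":0,"rz":0},{"gripper":0.1,"dx":-0.014,"dy":-0.022,"dz":0.018,"rx":0,"ry":0,"rz":0},{"gripper":0.1,"dx":-0.014,"dy":-0.022,"dz":0.018,"rx":0,"ry":0,"rz":0}])

```text
time: 18.05
ee_pos: [0.5845, -0.171, 0.1735]
eef_rot: [[0.183, 0.983, 0.0], [0.983, -0.183, 0.0], [0.0, 0.0, -1.0]]
ft_force: [0.2, 0.4, -1.3]
opening: 0.278
finger_force: 79.5
```

```bash
python3 st.py
```

```text
18.05 z 0.17345985305754208 F(d,n,z) 0.12295467584320012 0.38456608742607334 -1.3460328785796059 yawerr 0.002484418058411819 bar in ring mm 35.00196252505849 1.768456957264189 0.2778460681926453
```

Call:
drive_tool(moves=[{"gripper":0.6,"dx":0,"dy":0,"dz":0,"rx":0,"ry":0,"rz":0},{"gripper":0.6,"dx":0,"dy":0,"dz":0,"rx":0,"ry":0,"rz":0},{"gripper":0.6,"dx":0,"dy":0,"dz":0,"rx":0,"ry":0,"rz":0},{"gripper":0.6,"dx":0,"dy":0,"dz":0,"rx":0,"ry":0,"rz":0},{"gripper":0.6,"dx":-0.01,"dy":0,"dz":-0.03,"rx":0,"ry":0,"rz":0},{"gripper":0.6,"dx":-0.03,"dy":0,"dz":-0.07,"rx":0,"ry":0,"rz":0},{"gripper":0.6,"dx":-0.06,"dy":0,"dz":-0.11,"rx":0,"ry":0,"rz":0},{"gripper":0.6,"dx":-0.1,"dy":0,"dz":-0.13,"rx":0,"ry":0,"rz":0},{"gripper":0.6,"dx":-0.1,"dy":0,"dz":-0.13,"rx":0,"ry":0,"rz":0},{"gripper":0.6,"dx":-0.1,"dy":0,"dz":-0.13,"rx":0,"ry":0,"rz":0}])

```text
time: 19.05
ee_pos: [0.5661, -0.2699, 0.3043]
eef_rot: [[0.185, 0.983, 0.001], [0.983, -0.185, -0.0], [0.0, 0.001, -1.0]]
ft_force: [0.3, 1.3, -0.4]
opening: 0.601
finger_force: 0.0
```

Call:
drive_tool(moves=[{"gripper":0.6,"dx":0,"dy":0,"dz":0,"rx":0,"ry":0,"rz":0},{"gripper":0.6,"dx":0,"dy":0,"dz":0,"rx":0,"ry":0,"rz":0},{"gripper":0.6,"dx":0,"dy":0,"dz":0,"rx":0,"ry":0,"rz":0},{"gripper":0.6,"dx":0,"dy":0,"dz":0,"rx":0,"ry":0,"rz":0},{"gripper":0.6,"dx":0,"dy":0,"dz":0,"rx":0,"ry":0,"rz":0},{"gripper":0.6,"dx":0,"dy":0,"dz":0,"rx":0,"ry":0,"rz":0},{"gripper":0.6,"dx":0,"dy":0,"dz":0,"rx":0,"ry":0,"rz":0},{"gripper":0.6,"dx":0,"dy":0,"dz":0,"rx":0,"ry":0,"rz":0},{"gripper":0.6,"dx":0,"dy":0,"dz":0,"rx":0,"ry":0,"rz":0},{"gripper":0.6,"dx":0,"dy":0,"dz":0,"rx":0,"ry":0,"rz":0}])

```text
time: 20.05
ee_pos: [0.566, -0.2691, 0.3036]
eef_rot: [[0.183, 0.983, 0.0], [0.983, -0.183, 0.0], [0.0, 0.0, -1.0]]
ft_force: [-0.8, 0.2, -0.3]
opening: 0.598
finger_force: 0.0
```

```bash
python3 - <<'E'
from h import *
s=arm.get_state(); print(s['time'],s['ee_pos'],s['ft_force'],s['finger_force'])
c=cam('scene'); save(c,'s7.png')
b=cv2.imread('pics/s4.png').astype(int); f=c['frame'][:,:,::-1].astype(int)
# what changed near the eye since before the hook came (coarse ASCII of the difference and cream tag pixels)
d=np.abs(f-b).max(2); sub=d[150:290,270:360]
for r in range(0,140,5): print(150+r,''.join('#' if sub[r:r+5,k:k+3].mean()>25 else '.' for k in range(0,90,3)))
ex=(f[...,2]-f[...,0]); m=(ex>18)&(f[...,2]>110)&(d>20); m[:, :270]=0; m[:,360:]=0; y,x=np.where(m); print('cream changed',len(x), x.mean() if len(x) else 0, y.mean() if len(x) else 0)
bar=[.6036,-.0591]
print('proj bar z=.12,.09,.06',proj(c,[[*bar,z] for z in(.16,.12,.09,.05)]).round(0).tolist())
E
```

```text
20.05 [ 0.56604493 -0.26912565  0.30359258] [-0.8332395   0.18777008 -0.30481803] 0.0
150 ..............................
155 ..............................
160 ..............................
165 ..............................
170 ..............................
175 ..............................
180 ..............................
185 ..............................
190 ..............................
195 ..............#...............
200 ..............#...............
205 ..............................
210 ..............##..............
215 ..............#...............
220 ...............#..............
225 ..............##..............
230 ..............##..............
235 ..............##..............
240 ...............#..............
245 ..............................
250 ..............................
255 ..............................
260 ..............................
265 ..............................
270 .......................#......
275 ..............................
280 .......##.....................
285 ......##.............##.......
cream changed 0 0 0
proj bar z=.12,.09,.06 [[308.0, 211.0], [309.0, 226.0], [309.0, 236.0], [309.0, 250.0]]
```

```bash
python3 -c "
from station import arm
print(arm.sign_off())"
```

```text
the job is handed in; nothing more can be done
None
```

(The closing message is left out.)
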